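Put the shared breakfast things back where they belong

ROBOT

A 6-joint arm with a two-finger parallel gripper is mounted at the origin on the work surface. World frame = base frame: x ahead of the robot, y to its left, z up, the work surface at z = 0. Lengths are in m, angles in rad, forces in N, time in s.
With the tool pointing down it reaches from about 0.275 to 0.975 m from the base axis. Payload 8.4 kg.
Tool frame: the origin (TCP) lies at the very end of the fingers, on their centre line; the grasp point (between the pads) lies 19 mm behind it; z points along the fingers, y is the line along which they close (so a half turn about z gives the same grasp; the last joint's range is limited). The gripper opens to 92 mm and grips with 3 to 60 N. Pads are 20 mm wide; open, the fingers measure 128 mm over their backs; the gripper's body (75 mm by 189 mm) begins 69 mm behind the grasp point.
Start: joints at [-1.31, 0.353, 1.633, -0, 1.155, -0.002], TCP at [0.162, -0.604, 0.215] pointing down, gripper open.
Joint ranges: [-2.63, 2.63], [-0.92, 2.1], [0.06, 2.66], [-1.3, 4.44], [0, 2.69], [-3.02, 3.02]. Speed limits (rad/s): [2.22, 2.22, 2.79, 3.14, 3.14, 3.14].

INTERFACE

Orientations are given as [roll, pitch, yaw] about the fixed x, y, z axes, in that order (R = Rz(yaw) Ry(pitch) Rx(roll)).
In Python, from plant import arm, cams gives the robot as it stands.
- The arm moves only by the tool arm_command, never from a script. Its arguments are lists of equal length, an entry for each row: "fingers": the opening, from 0 (shut) to 1 (fully open); "slide": the shift along the tool's x, y, z in m, a list of three; "turn": the turn about the tool's z in rad. A call has 1 to 10 rows; each row is the pose to reach, as a shift and turn from the pose commanded when the call began, along the tool's axes at that moment; what a row does not reach only later rows make up. A row lasts 1/10 s, in which the tool goes at most 50 mm and 8.59 degrees, less where a joint would pass 70% of its speed; a pose out of reach is approached as far as the arm can. A call with a gripper value outside its range is refused whole. The fingers move at their own pace and stop on an object; "force" is the grip in N (left out, the last holds). Time passes only in rows, so rows that repeat a pose let the fingers close. It gives the time, the measured TCP pose, the force, the opening and the grip force at its end, in the units of the state.
- arm.observe(): the state, without advancing time (a new reading comes with each control period).
- cams.grab_frame(name): name is "scene" or "top" or "wrist"; returns (picture, depth): 384x512x3 uint8, red, green, blue; 384x512 float32, m along the optical axis (not along the pixel's ray), 0 where there is no reading.
- cams.camera_info(name): a dict with "fx", "fy", "cx", "cy" (pixels), "distortion" ([k1, k2, p1, p2, k3] as OpenCV has them; the pictures are not rectified), "origin" and "rotation" of the camera in the world; the wrist camera has in their place "mount" (4x4, takes a point from camera to tool coordinates, whose origin is the TCP and whose axes are the flange's). Camera axes: x right, y up, looking along -z (the intrinsics and any distortion apply to the point x, -y, -z); pixel columns grow to the right and rows downward; lengths in m; the calibration is good to about 2 mm. A picture is of the moment at which its call begins: read the wrist's pose just before it. camera_info takes no time and is no camera call.
- arm.hand_in(): hands the job in; it is judged then, once.
The state is a dict: "time": time; "joint_pos": joint angles; "qvel": joint speeds; "effort": joint torques, N m; "tool_pos": TCP position; "eef_rot": TCP orientation; "wrist_force": force on the tool from outside, world axes, zero at the start; "torque": the same for the moment, N m; "grip_width": opening from 0.0 (shut) to 1.0 (fully open); "finger_force": force on a finger pad.
Only numpy, scipy, OpenCV 4.12 (cv2) and the standard library are available. Lean on these libraries where they do the work, as an engineer would, in place of code of your own. Each camera call takes 0.05 s, during which the arm holds its last target. There are 200 camera calls.

TASK

The guests have left the shared breakfast things about the table: put the two rolls into the wooden bread box, lying base down on its floor beside each other, stand the honey jar in the big bay and the jam jar in the small bay of the jar tray, and stand the salt shaker in the free well of the cruet block. Set the jars and the shaker down upright without dropping them, and leave the pepper shaker in its well and the egg in its cup standing where they are.

Things in the scene. Friction and masses are not known exactly. Their poses are not given: they have to be found in the camera images.
- long_roll: Oblong golden-brown bread roll with three pale cuts across its top, 96 mm long (its x axis), 54 mm wide (y) and 55 mm high, tapering to its ends, widest 28 mm above its flat base, about 60 g. Loose on the table, base down. Origin: centre of its underside; z up.
- round_roll: Round dark-brown bread roll sprinkled with pale seeds, flat base and domed top, 63 mm across at its widest (20 mm above the base), 47 mm high, about 55 g. Loose on the table, base down. Origin: centre of its underside; z up.
- honey: Squat honey jar, straight round glass body full of amber honey, paper label and brass-coloured lid, 64 mm across, 66 mm high, about 340 g. Loose, standing on the table. Origin: centre of its underside; z up.
- jam: Small single-portion jam jar, straight round glass body full of dark red jam, paper label and white lid, 44 mm across, 54 mm high, about 90 g. Loose, standing on the table. Origin: centre of its underside; z up.
- salt: Salt shaker: glass full of white salt with a perforated steel cap, 42 mm across up to 30 mm high, tapering to 37 mm at the cap, 66 mm high, about 120 g. Loose, standing on the table. Origin: centre of its underside; z up.
- pepper: Pepper shaker, of the same shape and size as the salt shaker but filled with black pepper. It already stands in its well of the cruet block (loose) and stays there. Origin: centre of its underside; z up.
- egg: Boiled brown egg standing in a small turquoise egg cup (one piece), 45 mm across, 66 mm high, loose on the table among the other things. It stays where it is. Origin: centre of its underside; z up.
- bread_box: Open pale wooden bread box with paper on its floor and a wire-mesh pattern on its long sides, fixed. Outside 150 mm (its x) by 240 mm (its y) by 56 mm high; walls and floor 8 mm thick, so inside 134 by 224 mm and 48 mm deep. Origin: centre of its underside, so its floor is 8 mm above the origin; z up.
- caddy: Low wooden jar tray, fixed, 100 mm (its x) by 168 mm (its y), two cork-floored bays along y. Rim and partition 6 mm thick, tops 24 mm above the underside; bay floors 6 mm above it. Big bay 88 mm (x) by 88 mm (y), centre at x 0, y -34 mm; small bay 88 mm (x) by 62 mm (y), centre at x 0, y +47 mm (the honey jar does not fit it). Origin: centre of its underside; z up.
- cruet: Dark wooden cruet block, fixed, 84 mm (its x) by 174 mm (its y) by 22 mm high, with two round wells 60 mm wide and 16 mm deep (well floor 6 mm above the underside), centred at x 0, y +45 mm (the pepper shaker stands in it) and x 0, y -45 mm (free, for the salt). Origin: centre of its underside; z up.
Things that resemble listed ones, but are neither listed nor needed, are in the scene too. What is shaped like the salt but blue is not meant.

How it is judged:
At the end, for the whole second after the job is handed in: Both rolls lie flat (0.4 rad) on the bread box floor; honey in the big bay, jam in the small bay, salt in the free well and pepper in its own, each upright (0.12 rad) on the bay or well floor (within 6 mm); egg upright within 30 mm of its start; all at rest (x of long_roll in the frame of bread_box between -0.067 and 0.067 m and y of long_roll in the frame of bread_box between -0.112 and 0.112 m and z of long_roll in the frame of bread_box between -0.004 and 0.02 m and angle between each of long_roll, round_roll's own z axis and vertical below 0.4 rad and x of round_roll in the frame of bread_box between -0.067 and 0.067 m and y of round_roll in the frame of bread_box between -0.112 and 0.112 m and z of round_roll in the frame of bread_box between -0.004 and 0.02 m and x of honey in the frame of caddy between -0.03 and 0.03 m and y of honey in the frame of caddy between -0.064 and -0.004 m and z of honey in the frame of caddy between -0.004 and 0.012 m and angle between each of honey, jam, salt, pepper's own z axis and vertical below 0.12 rad and x of jam in the frame of caddy between -0.03 and 0.03 m and y of jam in the frame of caddy between 0.024 and 0.07 m and z of jam in the frame of caddy between -0.004 and 0.012 m and x of salt in the frame of cruet between -0.016 and 0.016 m and y of salt in the frame of cruet between -0.061 and -0.029 m and z of salt in the frame of cruet between -0.004 and 0.012 m and x of pepper in the frame of cruet between -0.016 and 0.016 m and y of pepper in the frame of cruet between 0.029 and 0.061 m and z of pepper in the frame of cruet between -0.004 and 0.012 m and angle between egg's own z axis and vertical below 0.2 rad and distance of egg from where it was at the start of the episode below 0.03 m and linear speed of each of long_roll, round_roll, honey, jam, salt, egg, pepper below 0.02 m/s); the robot touches nothing.
It fails at once if the honey jar is dropped (falls free faster than 0.7 m/s, about 25 mm) (contact force between the fingers and honey below 0.05 N and linear speed of honey above 0.7 m/s).
It fails at once if the jam jar is dropped (falls free faster than 0.7 m/s, about 25 mm) (contact force between the fingers and jam below 0.05 N and linear speed of jam above 0.7 m/s).
It fails at once if the salt shaker is dropped (falls free faster than 0.7 m/s, about 25 mm) (contact force between the fingers and salt below 0.05 N and linear speed of salt above 0.7 m/s).
It fails at once if the egg in its cup is knocked over (tilted more than 0.6 rad) (angle between egg's own z axis and vertical above 0.6 rad).
It fails at once if the pepper shaker is knocked over (tilted more than 0.6 rad) (angle between pepper's own z axis and vertical above 0.6 rad).
It also fails if it takes over 138 s, if anything falls off the work surface, if the arm or the gripper's body presses on something with over 40 N, if the wrist force passes 120 N, or if a joint passes its speed limit or range.

## Working session

There is one attempt and no reset: what is moved stays moved. The work goes in short steps, Python scripts to look and compute and a tool call to move; the robot and the scene stay as the last step left them, time stands still between calls to the robot, and variables do not carry over. Pictures are saved under pics/ and viewed, at most 14 in all, crops included, and the job is handed in when it is done.

Besides the shell and the picture viewer there is one more tool, called after ">>>" in YAML: its name, and indented under it one key for each argument. arm_command: Moves the arm, as the interface text tells. Its arguments: {"type":"object","properties":{"fingers":{"type":"array","items":{"type":"number"}},"slide":{"type":"array","items":{"type":"array","items":{"type":"number"}}},"turn":{"type":"array","items":{"type":"number"}},"force":{"type":"number"}},"required":["fingers","slide","turn"]}

```bash
mkdir -p pics; ls; cat > h.py <<'E'
import numpy as np, cv2
from plant import arm, cams
from scipy.spatial.transform import Rotation as Ro
def toolT():
    s=arm.observe(); T=np.eye(4); T[:3,:3]=Ro.from_euler('xyz',s['eef_rot']).as_matrix(); T[:3,3]=s['tool_pos']; return T
def grab(n):
    T=toolT() if n=='wrist' else None
    im,d=cams.grab_frame(n); ci=cams.camera_info(n)
    if n=='wrist': M=T@np.array(ci['mount']); R,o=M[:3,:3],M[:3,3]
    else:
        R=np.array(ci['rotation']); o=np.array(ci['origin'])
        if R.shape!=(3,3): R=Ro.from_euler('xyz',R).as_matrix()
    return im,d,dict(K=np.array([[ci['fx'],0,ci['cx']],[0,ci['fy'],ci['cy']],[0,0,1.]]),D=np.array(ci['distortion'],float),R=R,o=o)
def dirs(c,uv):
    p=cv2.undistortPoints(np.array(uv,float).reshape(-1,1,2),c['K'],c['D'])[:,0]
    return np.c_[p[:,0],-p[:,1],-np.ones(len(p))]@c['R'].T
def plane(c,uv,z):
    v=dirs(c,uv); return c['o']+v*((z-c['o'][2])/v[:,2])[:,None]
def cloud(c,d):
    H,W=d.shape; u,v=np.meshgrid(np.arange(W),np.arange(H))
    P=c['o']+dirs(c,np.c_[u.ravel(),v.ravel()])*d.reshape(-1,1); P[d.ravel()<=0]=np.nan
    return P.reshape(H,W,3)
def save(n,im,s=1.5): cv2.imwrite(f'pics/{n}.png',cv2.resize(im[...,::-1],None,fx=s,fy=s))
E
python3 - <<'E'
from h import *
print(arm.observe())
for n in('top','scene'):
    im,d,c=grab(n); save(n,im); np.savez(f'{n}.npz',im=im,d=d); print(n,c['o'],c['R'],c['K'].tolist(),c['D'],d.min(),d.max())
print(cams.camera_info('wrist'))
E
```

```text
pics
{'time': 0.0, 'joint_pos': array([-1.31040188e+00,  3.53649994e-01,  1.63414256e+00, -1.65172183e-05,
        1.15519529e+00, -2.39289336e-03]), 'qvel': array([-0.00177632, -0.00073806, -0.00084183,  0.00180473,  0.00119485,
        0.00010515]), 'effort': array([ 3.46192726e-03, -5.93839109e+01, -3.34208000e+01,  7.00158463e-02,
        2.32582149e-02, -9.86757846e-05]), 'tool_pos': array([ 0.16222779, -0.60305772,  0.21385894]), 'eef_rot': array([-3.14019743e+00,  1.17632731e-05,  2.62794023e-01]), 'wrist_force': array([-0.41615787, -0.02881247, -0.3678461 ]), 'torque': array([ 0.02527086, -0.00589064, -0.02656492]), 'finger_force': 0.0, 'grip_width': 1.0010581587714833}
top [0.41001163 0.00283861 1.20390588] [[-8.97976682e-05  9.96688199e-01 -8.13180481e-02]
 [-9.99888908e-01  1.12256848e-03  1.48631021e-02]
 [ 1.49051635e-02  8.13103490e-02  9.96577374e-01]] [[489.56382283270824, 0.0, 253.0673714185378], [0.0, 489.56382283270824, 198.60030716679847], [0.0, 0.0, 1.0]] [-0.0087598  0.         0.         0.         0.       ] 0.0 2.06342
scene [1.34094054 0.18354667 0.7922364 ] [[-0.20740435 -0.63396291  0.7450332 ]
 [ 0.97822977 -0.13990772  0.15327211]
 [ 0.00706706  0.76060296  0.64917886]] [[430.00590182779735, 0.0, 248.13823209874354], [0.0, 430.00590182779735, 190.75670201195862], [0.0, 0.0, 1.0]] [-0.07611058  0.          0.          0.          0.        ] 0.0 3.4351575
{'fx': 299.11753056525396, 'fy': 299.11753056525396, 'cx': 253.75837408845854, 'cy': 193.8015540592418, 'distortion': array([-0.03986043,  0.        ,  0.        ,  0.        ,  0.        ]), 'mount': array([[ 5.65693257e-04,  9.69733115e-01,  2.44166678e-01,
         6.80631002e-02],
       [ 9.99999820e-01, -4.99429928e-04, -3.33294518e-04,
         1.11966585e-04],
       [-2.01262584e-04,  2.44166822e-01, -9.69733222e-01,
        -1.69947419e-01],
       [ 0.00000000e+00,  0.00000000e+00,  0.00000000e+00,
         1.00000000e+00]])}
```

View pics/top.png

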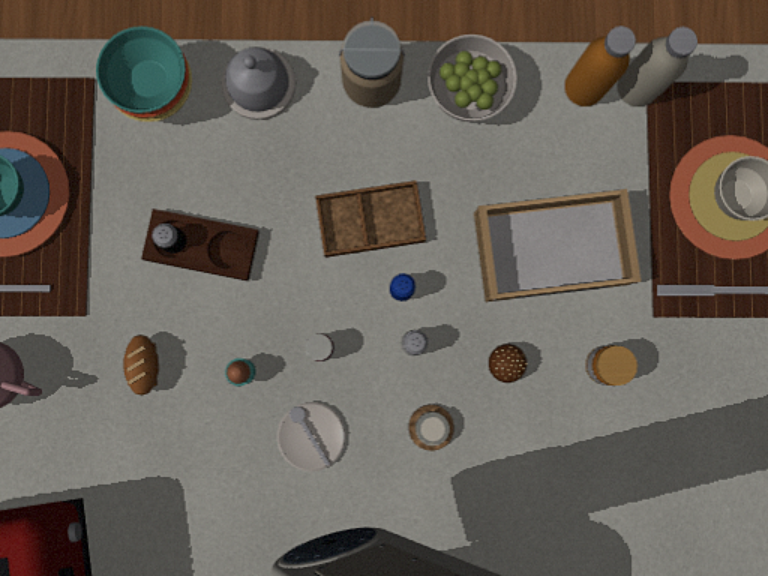

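View pics/scene.png

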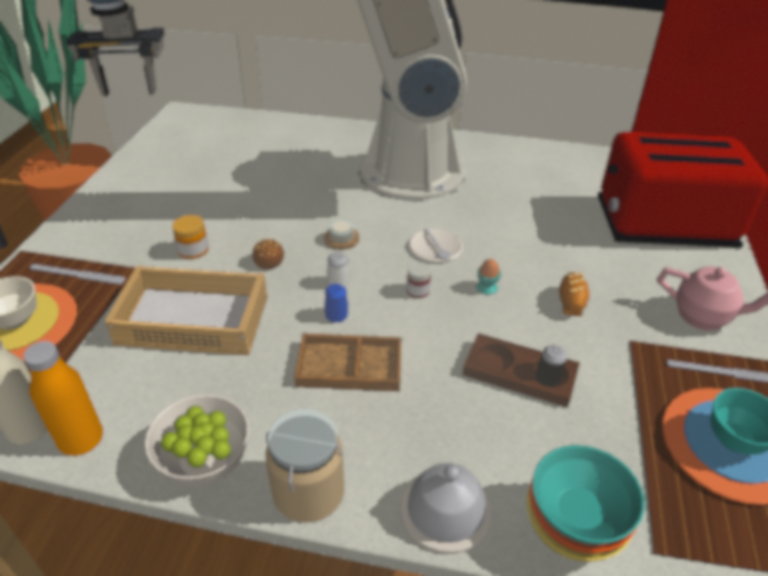

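```bash
cat > m.py <<'E'
from h import *
obj=dict(long=(141,364,45),egg=(239,371,28),jam=(320,347,28),salt=(414,342,28),round=(508,363,36),honey=(614,365,42),bowl=(431,428,35),blue=(402,287,30))
C={}
for n in('top','scene'):
    z=np.load(n+'.npz'); ci=cams.camera_info(n)
    c=dict(K=np.array([[ci['fx'],0,ci['cx']],[0,ci['fy'],ci['cy']],[0,0,1.]]),D=np.array(ci['distortion'],float),R=np.array(ci['rotation']),o=np.array(ci['origin']))
    C[n]=(z['im'],cloud(c,z['d']),c)
P=C['top'][1]
tab=P[190:215,110:200].reshape(-1,3); print('table z top',np.nanmedian(tab[:,2]),np.nanstd(tab[:,2]))
for k,(u,v,r) in obj.items():
    c0=plane(C['top'][2],[(u/1.5,v/1.5)],.04)[0]
    print(k,c0.round(3))
    for n in C:
        Q=C[n][1].reshape(-1,3); im=C[n][0].reshape(-1,3)
        m=(np.hypot(Q[:,0]-c0[0],Q[:,1]-c0[1])<r/612+.015)&(Q[:,2]>.012); q=Q[m]
        zt=np.percentile(q[:,2],97); t=q[q[:,2]>zt-.006]
        (ex,ey),wh,a=cv2.minAreaRect(q[q[:,2]>.015][:,:2].astype(np.float32)*1000)
        cc,rr=cv2.minEnclosingCircle(t[:,:2].astype(np.float32)*1000)
        print('  ',n,len(q),'ztop %.4f'%zt,'topmean',t.mean(0)[:2].round(4),'topcirc',np.round([*cc,rr],1),'rect',np.round([ex,ey,*wh,a],1),'col',np.median(im[m],0))
for k,(x0,y0,x1,y1) in dict(box=(470,180,645,305),caddy=(310,175,432,262),cruet=(138,203,264,284)).items():
    S=P[y0*2//3:y1*2//3,x0*2//3:x1*2//3].reshape(-1,3)
    h,e=np.histogram(S[:,2],bins=np.arange(-.006,.08,.004)); print(k,dict(zip((e[:-1]*1000).round().astype(int).tolist(),h.tolist())))
    for n in C:
        Q=C[n][1].reshape(-1,3); lo,hi=np.nanpercentile(S,1,0),np.nanpercentile(S,99,0)
        zz=dict(box=(.046,.065),caddy=(.018,.03),cruet=(.017,.027))[k]
        q=Q[(Q[:,0]>lo[0]-.01)&(Q[:,0]<hi[0]+.01)&(Q[:,1]>lo[1]-.01)&(Q[:,1]<hi[1]+.01)&(Q[:,2]>zz[0])&(Q[:,2]<zz[1])]
        (ex,ey),wh,a=cv2.minAreaRect(q[:,:2].astype(np.float32)*1000)
        print('  ',n,len(q),np.round([ex,ey,*wh,a],1),'z',np.median(q[:,2]).round(4))
im=C['top'][0]; save('crop',im[170:310,70:450],2)
E
python3 m.py
```

```text
Traceback (most recent call last):
  File "m.py", line 7, in <module>
    C[n]=(z['im'],cloud(c,z['d']),c)
                  ~~~~~^^^^^^^^^^
  File "h.py", line 21, in cloud
    P=c['o']+dirs(c,np.c_[u.ravel(),v.ravel()])*d.reshape(-1,1); P[d.ravel()<=0]=np.nan
             ~~~~~~~~~~~~~~~~~~~~~~~~~~~~~~~~~~^~~~~~~~~~~~~~~~
numpy._core._exceptions._ArrayMemoryError: Unable to allocate 288. GiB for an array with shape (196608, 196608) and data type float64
```

```bash
python3 - <<'E'
import numpy as np,cv2
from h import *
z=np.load('top.npz'); print(z['d'].shape,z['im'].shape)
c=cams.camera_info('top'); print({k:np.shape(v) for k,v in c.items()})
print(cv2.undistortPoints(np.zeros((5,1,2)),np.eye(3),np.zeros(5)).shape, cv2.__version__)
E
```

```text
(384, 512) (384, 512, 3)
{'fx': (), 'fy': (), 'cx': (), 'cy': (), 'distortion': (5,), 'origin': (3,), 'rotation': (3,)}
(5, 1, 2) 4.12.0
```

```bash
sed -i "s/R=np.array(ci\['rotation'\])/R=Ro.from_euler('xyz',ci['rotation']).as_matrix()/" m.py; python3 m.py
```

```text
table z top 0.0009123999690577866 0.0023120861489022227
long [0.4   0.361 0.04 ]
   top 735 ztop 0.0576 topmean [0.4004 0.3631] topcirc [400.8 362.7  31.5] rect [400.4 361.3  49.6  92.5  87.5] col [91. 59. 33.]
   scene 423 ztop 0.0571 topmean [0.404  0.3643] topcirc [401.9 368.9  32.4] rect [403.8 363.8  88.   51.3  17.5] col [152. 109.  57.]
egg [0.389 0.207 0.04 ]
   top 275 ztop 0.0674 topmean [0.3889 0.2062] topcirc [388.5 206.4  12.2] rect [388.9 206.6  41.7  40.1  89.7] col [62. 61. 50.]
   scene 224 ztop 0.0658 topmean [0.3931 0.2075] topcirc [391.7 206.4  12.2] rect [397.3 207.4  32.4  42.1   0.9] col [126.5 113.   94.5]
jam [0.427 0.08  0.04 ]
   top 279 ztop 0.0594 topmean [0.4275 0.0809] topcirc [427.6  80.6  20.6] rect [427.4  79.7  41.7  42.4  63.8] col [131. 130. 125.]
   scene 308 ztop 0.0570 topmean [0.4299 0.0831] topcirc [429.3  82.9  22.5] rect [429.7  82.6  44.2  42.6  33.3] col [149.5 143.  138. ]
salt [ 0.435 -0.069  0.04 ]
   top 241 ztop 0.0693 topmean [ 0.4354 -0.0707] topcirc [434.8 -70.5  17.5] rect [435.1 -69.7  38.8  38.4  88.8] col [105. 104. 106.]
   s
[... 1542 characters left out ...]
0, 70: 0, 74: 0}
   top 1383 [ 591.3 -298.4  150.9  240.4    7.1] z 0.0569
   scene 1284 [ 592.7 -297.9  156.   242.9    6.9] z 0.056
caddy {-6: 235, -2: 1133, 2: 1109, 6: 1244, 10: 308, 14: 42, 18: 115, 22: 379, 26: 160, 30: 4, 34: 0, 38: 0, 42: 0, 46: 0, 50: 0, 54: 0, 58: 0, 62: 0, 66: 0, 70: 0, 74: 0}
   top 654 [638.4  -0.  101.3 168.    8.9] z 0.0244
   scene 689 [639.    2.  105.2 168.2   9.4] z 0.0241
cruet {-6: 243, -2: 1151, 2: 749, 6: 375, 10: 109, 14: 79, 18: 562, 22: 829, 26: 112, 30: 9, 34: 13, 38: 10, 42: 15, 46: 12, 50: 15, 54: 11, 58: 10, 62: 20, 66: 66, 70: 94, 74: 21}
   top 1495 [594.7 277.2 175.6  84.4  78.7] z 0.0225
   scene 1227 [595.1 277.6 174.4  89.6  78.7] z 0.0223
```

View pics/crop.png

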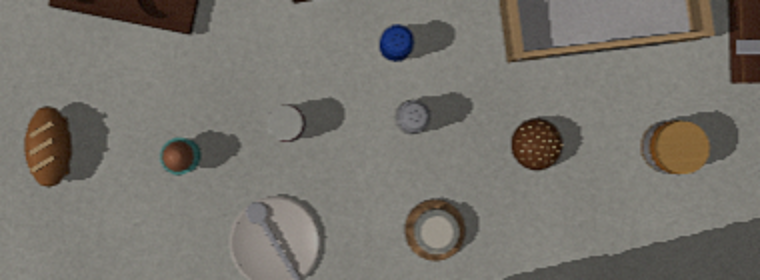

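Candidates (top picture, displayed px):
- **Salt:** the steel-capped white shaker (414,342). Not the blue one (402,287) or the pepper in the block (163,236).
- **Jam:** the white lid (320,347). Not the white dish in a ring (431,428).
- **Honey:** (614,365).
- **Rolls:** round (508,363), long (141,364).
- **Egg (stays):** (239,371).

The crop confirms these, and their heights and sizes match the text in both views.

```bash
cat > go.py <<'E'
import sys,numpy as np
from plant import arm
s=arm.observe(); p=np.array(s['tool_pos']); y=s['eef_rot'][2]
print('t',round(s['time'],2),'at',p.round(4),'yaw',round(y,3),'q1,q6',s['joint_pos'][[0,5]].round(2),'w',round(s['grip_width'],3),'F',round(s['finger_force'],1))
for a in sys.argv[1:]:
    t=np.array(eval(a)); d=t[:3]-p; c,n=np.cos(y),np.sin(y)
    print(a,'slide',np.round([d[0]*c+d[1]*n,d[0]*n-d[1]*c,-d[2]],3).tolist(),'turn',round(-(t[3]-y),3),'rows',round(max(np.linalg.norm(d)/.05,abs(t[3]-y)/.15),1)); p,y=t[:3],t[3]
E
python3 go.py .403,-.2187,.15,.122
```

```text
t 0.1 at [ 0.1623 -0.6031  0.214 ] yaw 0.263 q1,q6 [-1.31 -0.  ] w 1.001 F 0.0
.403,-.2187,.15,.122 slide [0.332, -0.309, 0.064] turn 0.141 rows 9.2
```

>>> arm_command:
  fingers: [1,1,1,1,1,1,1,1,1,1]
  slide:
    - [0.033,-0.031,0.006]
    - [0.066,-0.062,0.013]
    - [0.1,-0.093,0.019]
    - [0.133,-0.124,0.026]
    - [0.166,-0.155,0.032]
    - [0.2,-0.186,0.038]
    - [0.232,-0.217,0.045]
    - [0.27,-0.25,0.052]
    - [0.3,-0.28,0.058]
    - [0.332,-0.309,0.064]
  turn: [0.014,0.028,0.042,0.056,0.07,0.084,0.1,0.113,0.127,0.141]

```text
time: 1.1
tool_pos: [0.4031, -0.217, 0.1503]
eef_rot: [-3.141, 0.0, 0.121]
wrist_force: [1.4, -0.7, 0.7]
grip_width: 1.0
finger_force: 0.0
```

```bash
python3 go.py .403,-.2187,.15,.122 .403,-.2187,.006,.122
```

```text
t 1.1 at [ 0.4031 -0.217   0.1503] yaw 0.121 q1,q6 [-0.5   0.95] w 1.0 F 0.0
.403,-.2187,.15,.122 slide [-0.0, 0.002, 0.0] turn -0.001 rows 0.0
.403,-.2187,.006,.122 slide [0.0, 0.0, 0.144] turn -0.0 rows 2.9
```

```bash
cat > w.py <<'E'
from h import *
import sys
im,d,c=grab('wrist'); P=cloud(c,d).reshape(-1,3)
if len(sys.argv)>2: save(sys.argv[2],im)
print('cam',c['o'].round(3))
for x,y in eval(sys.argv[1]):
    q=P[(np.hypot(P[:,0]-x,P[:,1]-y)<.05)&(P[:,2]>.012)&(P[:,2]<.1)]
    if len(q)<30: print(x,y,'none');continue
    zt=np.percentile(q[:,2],97);t=q[q[:,2]>zt-.006]
    r=cv2.minAreaRect(q[:,:2].astype(np.float32)*1000);cc,rr=cv2.minEnclosingCircle(t[:,:2].astype(np.float32)*1000)
    print((x,y),len(q),'z',zt.round(4),'topcirc',np.round([*cc,rr],1),'rect',np.round([*r[0],*r[1],r[2]],1))
E
python3 w.py "[(.403,-.219),(.437,-.068),(.401,-.38)]" w1
```

```text
cam [ 0.471 -0.209  0.32 ]
(0.403, -0.219) 2868 z 0.0473 topcirc [ 405.2 -219.5   22.3] rect [ 406.2 -219.3   59.6   59.4   51.9]
(0.437, -0.068) 2395 z 0.0659 topcirc [437.2 -70.9  18.6] rect [437.7 -71.6  39.3  39.5  76.2]
(0.401, -0.38) 5074 z 0.0669 topcirc [ 401.3 -382.7   31.5] rect [ 401.2 -381.3   63.9   62.6   53.7]
```

View pics/w1.png

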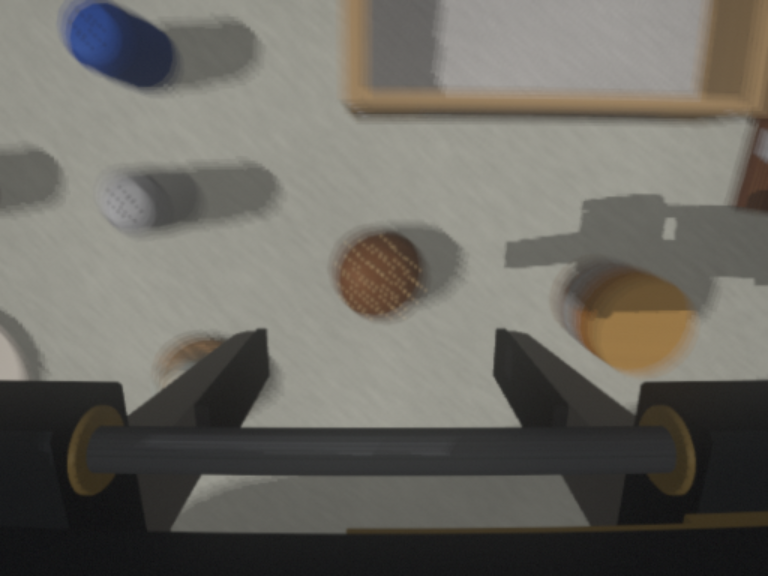

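The wrist view shows the round roll at (380,275), centred between the fingers at (260,340) and (500,340). All three views agree, so I'm grasping it.

>>> arm_command:
  fingers: [1,1,1,1,1,0,0,0,0,0]
  slide:
    - [0.001,0.002,0.04]
    - [0.001,0.002,0.08]
    - [0.001,0.002,0.115]
    - [0.001,0.002,0.135]
    - [0.001,0.002,0.144]
    - [0.001,0.002,0.144]
    - [0.001,0.002,0.144]
    - [0.001,0.002,0.144]
    - [0.001,0.002,0.144]
    - [0.001,0.002,0.144]
  turn: [0,0,0,0,0,0,0,0,0,0]
  force: 10

```text
time: 2.15
tool_pos: [0.4047, -0.2212, 0.0075]
eef_rot: [3.14, -0.002, 0.122]
wrist_force: [-0.7, 0.3, 7.0]
grip_width: 0.67
finger_force: 10.0
```

>>> arm_command:
  fingers: [0,0,0,0,0,0,0]
  slide:
    - [0,0,0]
    - [0,0,0]
    - [0,0,-0.02]
    - [0,0,-0.05]
    - [0,0,-0.085]
    - [0,0,-0.11]
    - [0,0,-0.12]
  turn: [0,0,0,0,0,0,0]

```text
time: 2.85
tool_pos: [0.4051, -0.2214, 0.1291]
eef_rot: [3.139, -0.003, 0.122]
wrist_force: [0.1, -0.1, -0.9]
grip_width: 0.673
finger_force: 10.0
```

```bash
python3 go.py .598,-.3496,.126,.122 .598,-.3496,.015,.122
```

```text
t 2.85 at [ 0.4051 -0.2214  0.1291] yaw 0.122 q1,q6 [-0.5   0.95] w 0.673 F 10.0
.598,-.3496,.126,.122 slide [0.176, 0.151, 0.003] turn -0.0 rows 4.6
.598,-.3496,.015,.122 slide [0.0, 0.0, 0.111] turn -0.0 rows 2.2
```

>>> arm_command:
  fingers: [0,0,0,0,0,0,0,0,0,0]
  slide:
    - [0.02,0.017,0]
    - [0.055,0.047,0]
    - [0.09,0.077,0]
    - [0.125,0.107,0]
    - [0.155,0.133,0]
    - [0.17,0.146,0]
    - [0.176,0.151,0]
    - [0.176,0.151,0.02]
    - [0.176,0.151,0.05]
    - [0.176,0.151,0.08]
  turn: [0,0,0,0,0,0,0,0,0,0]

```text
time: 3.85
tool_pos: [0.5961, -0.3486, 0.0454]
eef_rot: [-3.141, 0.0, 0.122]
wrist_force: [0.7, 0.3, -1.4]
grip_width: 0.675
finger_force: 10.0
```

```bash
python3 go.py .598,-.3496,.017,.122
```

```text
t 3.85 at [ 0.5961 -0.3486  0.0454] yaw 0.122 q1,q6 [-0.53  0.92] w 0.675 F 10.0
.598,-.3496,.017,.122 slide [0.002, 0.001, 0.028] turn -0.0 rows 0.6
```

>>> arm_command:
  fingers: [0,0,0,0.85,0.85,0.85,0.85,0.85,0.85,0.85]
  slide:
    - [0,0,0.015]
    - [0,0,0.027]
    - [0,0,0.027]
    - [0,0,0.027]
    - [0,0,0.027]
    - [0,0,0.027]
    - [0,0,0.01]
    - [0,0,-0.03]
    - [0,0,-0.08]
    - [0,0,-0.13]
  turn: [0,0,0,0,0,0,0,0,0,0]

```text
time: 4.85
tool_pos: [0.5968, -0.3492, 0.1798]
eef_rot: [3.141, -0.0, 0.122]
wrist_force: [0.0, -0.5, 0.6]
grip_width: 0.851
finger_force: 0.0
```

```bash
python3 go.py .401,-.3815,.17,1.73 .401,-.3815,.026,1.73; python3 w.py "[(.596,-.3486)]"
```

```text
t 4.85 at [ 0.5968 -0.3492  0.1798] yaw 0.122 q1,q6 [-0.53  0.92] w 0.851 F 0.0
.401,-.3815,.17,1.73 slide [-0.198, 0.008, 0.01] turn -1.608 rows 10.7
.401,-.3815,.026,1.73 slide [0.0, 0.0, 0.144] turn -0.0 rows 2.9
cam [ 0.664 -0.341  0.35 ]
(0.596, -0.3486) 2512 z 0.0553 topcirc [ 597.2 -349.    22.4] rect [ 598.4 -349.    59.7   59.6   51.9]
```

>>> arm_command:
  fingers: [1,1,1,1,1,1,1,1,1,1]
  slide:
    - [-0.02,0.001,0]
    - [-0.04,0.002,0]
    - [-0.06,0.003,0]
    - [-0.08,0.004,0]
    - [-0.1,0.005,0.002]
    - [-0.12,0.006,0.004]
    - [-0.14,0.007,0.006]
    - [-0.16,0.008,0.008]
    - [-0.18,0.008,0.01]
    - [-0.198,0.008,0.01]
  turn: [-0.15,-0.3,-0.45,-0.6,-0.75,-0.9,-1.05,-1.2,-1.35,-1.5]

```text
time: 5.9
tool_pos: [0.4006, -0.3815, 0.1678]
eef_rot: [3.141, 0.001, 1.628]
wrist_force: [-0.5, 0.4, 0.1]
grip_width: 1.004
finger_force: 0.0
```

```bash
python3 go.py .401,-.3815,.17,1.73 .401,-.3815,.026,1.73; python3 w.py "[(.401,-.3815)]"
```

```text
t 5.9 at [ 0.4006 -0.3815  0.1678] yaw 1.628 q1,q6 [-0.76 -0.82] w 1.004 F 0.0
.401,-.3815,.17,1.73 slide [-0.0, 0.0, -0.002] turn -0.102 rows 0.7
.401,-.3815,.026,1.73 slide [0.0, 0.0, 0.144] turn -0.0 rows 2.9
cam [ 0.396 -0.313  0.338]
(0.401, -0.3815) 3651 z 0.067 topcirc [ 400.8 -382.2   30.9] rect [ 400.8 -381.6   60.5   62.9    1.2]
```

>>> arm_command:
  fingers: [1,1,1,1,1,0,0,0,0,0]
  slide:
    - [0,0,0.04]
    - [0,0,0.08]
    - [0,0,0.115]
    - [0,0,0.135]
    - [0,0,0.143]
    - [0,0,0.143]
    - [0,0,0.143]
    - [0,0,0.143]
    - [0,0,0.143]
    - [0,0,0.143]
  turn: [-0.1,-0.1,-0.1,-0.1,-0.1,-0.1,-0.1,-0.1,-0.1,-0.1]
  force: 30

```text
time: 6.95
tool_pos: [0.4019, -0.3819, 0.0249]
eef_rot: [3.141, 0.002, 1.722]
wrist_force: [-1.3, 0.9, 6.5]
grip_width: 0.686
finger_force: 30.0
```

>>> arm_command:
  fingers: [0,0,0,0,0,0,0,0]
  slide:
    - [0,0,0]
    - [0,0,0]
    - [0,0,-0.015]
    - [0,0,-0.035]
    - [0,0,-0.06]
    - [0,0,-0.085]
    - [0,0,-0.105]
    - [0,0,-0.115]
  turn: [0,0,0,0,0,0,0,0]

```text
time: 7.75
tool_pos: [0.402, -0.3817, 0.1412]
eef_rot: [3.14, 0.002, 1.722]
wrist_force: [0.5, -0.3, -4.4]
grip_width: 0.687
finger_force: 30.0
```

```bash
python3 go.py .6441,-.0326,.14,1.73 .6441,-.0326,.031,1.73
```

```text
t 7.75 at [ 0.402  -0.3817  0.1412] yaw 1.722 q1,q6 [-0.76 -0.91] w 0.687 F 30.0
.6441,-.0326,.14,1.73 slide [0.309, 0.292, 0.001] turn -0.008 rows 8.5
.6441,-.0326,.031,1.73 slide [0.0, 0.0, 0.109] turn -0.0 rows 2.2
```

>>> arm_command:
  fingers: [0,0,0,0,0,0,0,0,0,0]
  slide:
    - [0.012,0.011,0]
    - [0.036,0.034,0]
    - [0.067,0.063,0]
    - [0.1,0.095,0]
    - [0.133,0.126,0]
    - [0.166,0.157,0]
    - [0.2,0.189,0]
    - [0.233,0.22,0]
    - [0.262,0.248,0]
    - [0.285,0.27,0]
  turn: [0,0,0,0,0,0,0,0,0,-0.008]

```text
time: 8.75
tool_pos: [0.6257, -0.0555, 0.1374]
eef_rot: [-3.14, -0.001, 1.731]
wrist_force: [0.1, -1.0, -3.9]
grip_width: 0.69
finger_force: 30.0
```

```bash
python3 go.py .6441,-.0326,.14,1.73 .6441,-.0326,.031,1.73; python3 - <<'E'
from h import *
im,d,c=grab('wrist'); P=cloud(c,d).reshape(-1,3)
im,d,c=grab('scene'); P2=cloud(c,d).reshape(-1,3)
for n,P in(('wrist',P),('scene',P2)):
    q=P[(abs(P[:,0]-.639)<.08)&(abs(P[:,1])<.11)&(P[:,2]>.018)&(P[:,2]<.03)]
    r=cv2.minAreaRect(q[:,:2].astype(np.float32)*1000); print(n,len(q),np.round([*r[0],*r[1],r[2]],1))
E
```

```text
t 8.75 at [ 0.6257 -0.0555  0.1374] yaw 1.731 q1,q6 [-0.09 -0.25] w 0.69 F 30.0
.6441,-.0326,.14,1.73 slide [0.02, 0.022, -0.003] turn 0.001 rows 0.6
.6441,-.0326,.031,1.73 slide [0.0, 0.0, 0.109] turn -0.0 rows 2.2
wrist 3881 [639.9   1.7 101.2 167.7   9.2]
scene 679 [639.    2.2 106.1 168.2   8.9]
```

>>> arm_command:
  fingers: [0,0,0,0,0,0,0,0,0,0]
  slide:
    - [0.014,0.015,0]
    - [0.02,0.022,0]
    - [0.02,0.022,0]
    - [0.02,0.022,0.015]
    - [0.02,0.022,0.04]
    - [0.02,0.022,0.065]
    - [0.02,0.022,0.085]
    - [0.02,0.022,0.096]
    - [0.02,0.022,0.101]
    - [0.02,0.022,0.101]
  turn: [0,0,0,0,0,0,0,0,0,0]

```text
time: 9.85
tool_pos: [0.6436, -0.036, 0.0371]
eef_rot: [-3.141, -0.0, 1.729]
wrist_force: [-0.2, 0.5, -3.6]
grip_width: 0.687
finger_force: 30.0
```

```bash
python3 go.py .645,-.032,.031,1.73
```

```text
t 9.85 at [ 0.6436 -0.036   0.0371] yaw 1.729 q1,q6 [-0.06 -0.22] w 0.687 F 30.0
.645,-.032,.031,1.73 slide [0.004, 0.002, 0.006] turn -0.001 rows 0.1
```

>>> arm_command:
  fingers: [0,0,0,0,0.9,0.9,0.9,0.9,0.9,0.9]
  slide:
    - [0.002,0.001,0.003]
    - [0.003,0.001,0.005]
    - [0.003,0.001,0.006]
    - [0.003,0.001,0.006]
    - [0.003,0.001,0.006]
    - [0.003,0.001,0.006]
    - [0.003,0.001,0.006]
    - [0.003,0.001,-0.02]
    - [0.003,0.001,-0.065]
    - [0.003,0.001,-0.11]
  turn: [0,0,0,0,0,0,0,0,0,0]

```text
time: 10.85
tool_pos: [0.644, -0.0325, 0.1485]
eef_rot: [-3.14, -0.0, 1.73]
wrist_force: [1.0, 0.0, -0.1]
grip_width: 0.9
finger_force: 0.0
```

```bash
python3 go.py .428,.081,.15,1.73 .428,.081,.024,1.73; python3 w.py "[(.645,-.033)]"
```

```text
t 10.85 at [ 0.644  -0.0325  0.1485] yaw 1.73 q1,q6 [-0.05 -0.21] w 0.9 F 0.0
.428,.081,.15,1.73 slide [0.146, -0.195, -0.002] turn -0.0 rows 4.9
.428,.081,.024,1.73 slide [0.0, 0.0, 0.126] turn -0.0 rows 2.5
cam [0.633 0.035 0.318]
(0.645, -0.033) 5104 z 0.073 topcirc [644.  -32.8  31. ] rect [645.7 -33.3  96.   95.4  52.7]
```

>>> arm_command:
  fingers: [0.8,0.8,0.8,0.8,0.8,0.8,0.8,0.8]
  slide:
    - [0.02,-0.027,0]
    - [0.05,-0.067,0]
    - [0.08,-0.107,0]
    - [0.11,-0.147,0]
    - [0.132,-0.177,0]
    - [0.143,-0.191,0]
    - [0.146,-0.195,0]
    - [0.146,-0.195,0]
  turn: [0,0,0,0,0,0,0,0]

```text
time: 11.7
tool_pos: [0.43, 0.0809, 0.1481]
eef_rot: [3.14, 0.0, 1.731]
wrist_force: [0.1, -0.3, -0.8]
grip_width: 0.802
finger_force: 0.0
```

```bash
python3 w.py "[(.428,.081),(.39,.207)]"; python3 go.py .428,.081,.15,1.73 .428,.081,.024,1.73
```

```text
cam [0.418 0.148 0.318]
(0.428, 0.081) 1893 z 0.055 topcirc [428.7  81.8  20.9] rect [428.9  82.9  42.4  42.4  28.8]
(0.39, 0.207) 2137 z 0.0654 topcirc [390.  206.9  12.7] rect [389.8 207.6  42.7  43.7   9.2]
t 11.75 at [0.4306 0.0807 0.148 ] yaw 1.73 q1,q6 [0.18 0.02] w 0.801 F 0.0
.428,.081,.15,1.73 slide [0.001, -0.002, -0.002] turn 0.0 rows 0.1
.428,.081,.024,1.73 slide [0.0, 0.0, 0.126] turn -0.0 rows 2.5
```

>>> arm_command:
  fingers: [0.8,0.8,0.8,0.8,0.8,0,0,0,0,0]
  slide:
    - [0.001,-0.002,0.035]
    - [0.001,-0.002,0.07]
    - [0.001,-0.002,0.1]
    - [0.001,-0.002,0.117]
    - [0.001,-0.002,0.124]
    - [0.001,-0.002,0.124]
    - [0.001,-0.002,0.124]
    - [0.001,-0.002,0.124]
    - [0.001,-0.002,0.124]
    - [0.001,-0.002,0.124]
  turn: [0,0,0,0,0,0,0,0,0,0]
  force: 15

```text
time: 12.75
tool_pos: [0.4276, 0.0815, 0.0244]
eef_rot: [3.14, 0.0, 1.73]
wrist_force: [0.5, -0.8, 6.0]
grip_width: 0.472
finger_force: 15.0
```

>>> arm_command:
  fingers: [0,0,0,0,0,0,0,0]
  slide:
    - [0,0,0]
    - [0,0,0]
    - [0,0,-0.015]
    - [0,0,-0.035]
    - [0,0,-0.06]
    - [0,0,-0.085]
    - [0,0,-0.105]
    - [0,0,-0.125]
  turn: [0,0,0,0,0,0,0,0]

```text
time: 13.55
tool_pos: [0.4266, 0.0815, 0.1498]
eef_rot: [3.141, -0.0, 1.73]
wrist_force: [-0.7, 0.1, -1.1]
grip_width: 0.47
finger_force: 15.0
```

```bash
python3 go.py .6323,.048,.149,1.73 .6323,.048,.031,1.73
```

```text
t 13.55 at [0.4266 0.0815 0.1498] yaw 1.73 q1,q6 [0.19 0.03] w 0.47 F 15.0
.6323,.048,.149,1.73 slide [-0.066, 0.198, 0.001] turn 0.0 rows 4.2
.6323,.048,.031,1.73 slide [0.0, 0.0, 0.118] turn -0.0 rows 2.4
```

>>> arm_command:
  fingers: [0,0,0,0,0,0,0,0,0,0]
  slide:
    - [-0.008,0.024,0]
    - [-0.021,0.064,0]
    - [-0.035,0.104,0]
    - [-0.047,0.14,0]
    - [-0.058,0.173,0]
    - [-0.064,0.191,0]
    - [-0.066,0.198,0]
    - [-0.066,0.198,0.02]
    - [-0.066,0.198,0.05]
    - [-0.066,0.198,0.08]
  turn: [0,0,0,0,0,0,0,0,0,0]

```text
time: 14.55
tool_pos: [0.632, 0.0478, 0.0682]
eef_rot: [3.141, -0.0, 1.73]
wrist_force: [-1.0, -0.4, -1.0]
grip_width: 0.468
finger_force: 15.0
```

```bash
python3 go.py .6323,.048,.0305,1.73
```

```text
t 14.55 at [0.632  0.0478 0.0682] yaw 1.73 q1,q6 [ 0.07 -0.09] w 0.468 F 15.0
.6323,.048,.0305,1.73 slide [0.0, 0.0, 0.038] turn -0.0 rows 0.8
```

>>> arm_command:
  fingers: [0,0,0,0,0,0,0.7,0.7,0.7,0.7]
  slide:
    - [0,0,0.015]
    - [0,0,0.027]
    - [0,0,0.033]
    - [0,0,0.036]
    - [0,0,0.038]
    - [0,0,0.038]
    - [0,0,0.038]
    - [0,0,0.038]
    - [0,0,0.038]
    - [0,0,0.038]
  turn: [0,0,0,0,0,0,0,0,0,0]

```text
time: 15.55
tool_pos: [0.6328, 0.0476, 0.0308]
eef_rot: [3.141, 0.0, 1.73]
wrist_force: [0.7, 0.5, -0.3]
grip_width: 0.702
finger_force: 0.0
```

>>> arm_command:
  fingers: [0.7,0.7,0.7,0.7,0.7]
  slide:
    - [0,0,-0.015]
    - [0,0,-0.05]
    - [0,0,-0.09]
    - [0,0,-0.115]
    - [0,0,-0.12]
  turn: [0,0,0,0,0]

```text
time: 16.05
tool_pos: [0.635, 0.0478, 0.1553]
eef_rot: [3.135, 0.001, 1.73]
wrist_force: [0.2, -0.4, -0.1]
grip_width: 0.703
finger_force: 0.0
```

```bash
python3 go.py .437,-.07,.15,1.374 .437,-.07,.019,1.374; python3 w.py "[(.632,.048)]"
```

```text
t 16.05 at [0.635  0.0478 0.1553] yaw 1.73 q1,q6 [ 0.07 -0.09] w 0.703 F 0.0
.437,-.07,.15,1.374 slide [-0.085, -0.214, 0.005] turn 0.356 rows 4.6
.437,-.07,.019,1.374 slide [0.0, 0.0, 0.131] turn -0.0 rows 2.6
cam [0.623 0.115 0.325]
(0.632, 0.048) 3397 z 0.0608 topcirc [632.4  47.5  21. ] rect [633.2  41.6  98.9  86.9   9. ]
```

>>> arm_command:
  fingers: [0.65,0.65,0.65,0.65,0.65,0.65,0.65,0.65,0.65]
  slide:
    - [-0.01,-0.026,0]
    - [-0.027,-0.068,0]
    - [-0.043,-0.11,0]
    - [-0.06,-0.15,0]
    - [-0.073,-0.183,0]
    - [-0.081,-0.204,0]
    - [-0.085,-0.212,0]
    - [-0.085,-0.212,0]
    - [-0.085,-0.212,0]
  turn: [0.05,0.1,0.16,0.22,0.28,0.33,0.356,0.356,0.356]

```text
time: 17.0
tool_pos: [0.4378, -0.0697, 0.1505]
eef_rot: [3.141, -0.0, 1.375]
wrist_force: [0.8, 0.4, 0.4]
grip_width: 0.651
finger_force: 0.0
```

```bash
python3 w.py "[(.437,-.07)]"; python3 go.py .4375,-.07,.15,1.374 .437,-.07,.019,1.374
```

```text
cam [ 0.451 -0.003  0.32 ]
(0.437, -0.07) 1686 z 0.0659 topcirc [436.8 -69.1  18. ] rect [436.6 -68.2  39.1  39.2  53.6]
t 17.05 at [ 0.438  -0.0696  0.1505] yaw 1.375 q1,q6 [-0.16  0.03] w 0.655 F 0.0
.4375,-.07,.15,1.374 slide [-0.001, -0.0, 0.001] turn 0.001 rows 0.0
.437,-.07,.019,1.374 slide [-0.0, -0.0, 0.131] turn -0.0 rows 2.6
```

>>> arm_command:
  fingers: [0.65,0.65,0.65,0.65,0.65,0,0,0,0,0]
  slide:
    - [0,-0.001,0.035]
    - [0,-0.001,0.07]
    - [0,-0.001,0.1]
    - [0,-0.001,0.122]
    - [0,-0.001,0.131]
    - [0,-0.001,0.131]
    - [0,-0.001,0.131]
    - [0,-0.001,0.131]
    - [0,-0.001,0.131]
    - [0,-0.001,0.131]
  turn: [0,0,0,0,0,0,0,0,0,0]
  force: 20

```text
time: 18.05
tool_pos: [0.4365, -0.0698, 0.0204]
eef_rot: [3.14, -0.0, 1.374]
wrist_force: [0.3, 1.1, 4.0]
grip_width: 0.451
finger_force: 20.0
```

>>> arm_command:
  fingers: [0,0,0,0,0,0,0,0]
  slide:
    - [0,0,0]
    - [0,0,0]
    - [0,0,-0.015]
    - [0,0,-0.035]
    - [0,0,-0.06]
    - [0,0,-0.085]
    - [0,0,-0.11]
    - [0,0,-0.125]
  turn: [0,0,0,0,0,0,0,0]

```text
time: 18.85
tool_pos: [0.4363, -0.0698, 0.1465]
eef_rot: [3.14, -0.0, 1.374]
wrist_force: [0.1, 1.0, -1.4]
grip_width: 0.448
finger_force: 20.0
```

```bash
python3 go.py .561,.21,.144,1.374 .5861,.2333,.144,1.374
```

```text
t 18.85 at [ 0.4363 -0.0698  0.1465] yaw 1.374 q1,q6 [-0.16  0.04] w 0.448 F 20.0
.561,.21,.144,1.374 slide [0.299, 0.067, 0.003] turn -0.0 rows 6.1
.5861,.2333,.144,1.374 slide [0.028, 0.02, -0.0] turn -0.0 rows 0.7
```

>>> arm_command:
  fingers: [0,0,0,0,0,0,0,0,0,0]
  slide:
    - [0.02,0.005,0]
    - [0.055,0.015,0]
    - [0.095,0.025,0]
    - [0.14,0.037,0]
    - [0.185,0.049,0]
    - [0.23,0.061,0]
    - [0.27,0.072,0]
    - [0.3,0.08,0]
    - [0.32,0.085,0]
    - [0.327,0.087,0]
  turn: [0,0,0,0,0,0,0,0,0,0]

```text
time: 19.85
tool_pos: [0.5856, 0.2357, 0.1443]
eef_rot: [3.142, -0.0, 1.375]
wrist_force: [-1.3, -0.1, -1.5]
grip_width: 0.454
finger_force: 20.0
```

```bash
python3 - <<'E'
from h import *
im,d,c=grab('wrist'); save('w2',im); W=cloud(c,d).reshape(-1,3)
for P in(W,):
    q=P[(abs(P[:,0]-.595)<.09)&(abs(P[:,1]-.277)<.12)]; t=q[(q[:,2]>.017)&(q[:,2]<.027)]
    r=cv2.minAreaRect(t[:,:2].astype(np.float32)*1000); print(len(t),np.round([*r[0],*r[1],r[2]],1),t[:,2].mean())
    t=q[(q[:,2]>.066)&(q[:,2]<.08)&(q[:,1]>.29)]; print('pepper',cv2.minEnclosingCircle(t[:,:2].astype(np.float32)*1000))
E
python3 go.py .5861,.2333,.144,1.374
```

```text
8449 [595.6 279.1 171.4  84.5  78.7] 0.021726820291056805
pepper ((602.504150390625, 322.69244384765625), 18.0351619720459)
t 19.9 at [0.5856 0.2355 0.1444] yaw 1.375 q1,q6 [0.38 0.58] w 0.451 F 20.0
.5861,.2333,.144,1.374 slide [-0.002, 0.001, 0.0] turn 0.001 rows 0.0
```

View pics/w2.png

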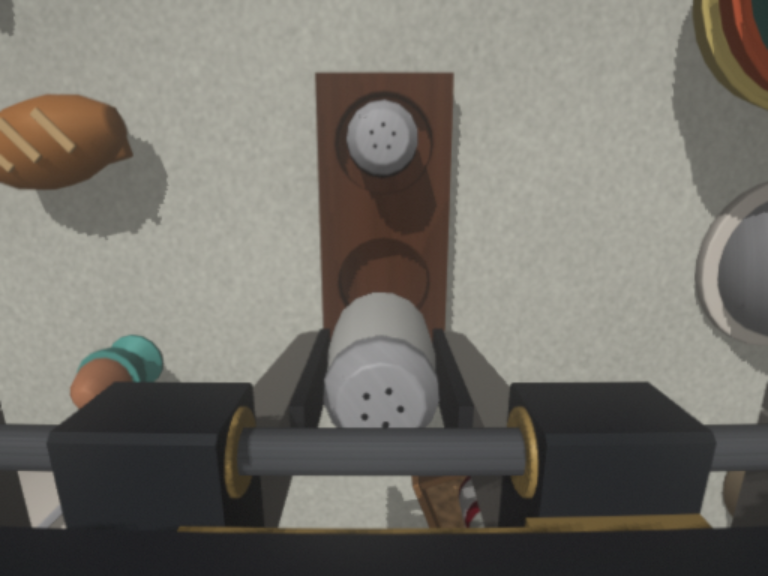

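The salt hangs upright in the fingers at (382,380), with the free well just ahead at (385,275). The pepper stands in its well at (382,135). Lowering.

>>> arm_command:
  fingers: [0,0,0,0,0,0,0,0,0,0]
  slide:
    - [-0.001,0,0.02]
    - [-0.001,0,0.05]
    - [-0.001,0,0.08]
    - [-0.001,0,0.098]
    - [-0.001,0,0.108]
    - [-0.001,0,0.112]
    - [-0.001,0,0.115]
    - [-0.001,0,0.117]
    - [-0.001,0,0.117]
    - [-0.001,0,0.117]
  turn: [0,0,0,0,0,0,0,0,0,0]

```text
time: 20.9
tool_pos: [0.5853, 0.2331, 0.0282]
eef_rot: [3.141, -0.001, 1.374]
wrist_force: [-0.3, -0.5, -0.6]
grip_width: 0.45
finger_force: 20.0
```

```bash
python3 go.py .5861,.2345,.0265,1.374
```

```text
t 20.9 at [0.5853 0.2331 0.0282] yaw 1.374 q1,q6 [0.38 0.57] w 0.45 F 20.0
.5861,.2345,.0265,1.374 slide [0.001, 0.0, 0.002] turn -0.0 rows 0.0
```

>>> arm_command:
  fingers: [0,0,0,0.65,0.65,0.65,0.65,0.65,0.65,0.65]
  slide:
    - [0.001,0,0.001]
    - [0.001,0,0.002]
    - [0.001,0,0.002]
    - [0.001,0,0.002]
    - [0.001,0,0.002]
    - [0.001,0,0.002]
    - [0.001,0,0.002]
    - [0.001,0,-0.02]
    - [0.001,0,-0.065]
    - [0.001,0,-0.115]
  turn: [0,0,0,0,0,0,0,0,0,0]

```text
time: 21.9
tool_pos: [0.584, 0.2335, 0.1424]
eef_rot: [-3.139, 0.002, 1.374]
wrist_force: [0.4, 0.9, 0.4]
grip_width: 0.651
finger_force: 0.0
```

```bash
python3 w.py "[(.586,.234)]"; python3 go.py .402,.363,.15,3.1 .402,.363,.15,-.04
```

```text
cam [0.598 0.301 0.312]
(0.586, 0.234) 5897 z 0.0714 topcirc [585.3 234.5  18.3] rect [587.5 238.3  90.8  84.3  79. ]
t 21.95 at [0.5887 0.2354 0.1521] yaw 1.374 q1,q6 [0.38 0.57] w 0.654 F 0.0
.402,.363,.15,3.1 slide [0.089, -0.208, 0.002] turn -1.726 rows 11.5
.402,.363,.15,-.04 slide [0.0, 0.0, -0.0] turn 3.14 rows 20.9
```

>>> arm_command:
  fingers: [0.85,0.85,0.85,0.85,0.85,0.85,0.85,0.85,0.85,0.85]
  slide:
    - [0.005,-0.012,0]
    - [0.014,-0.033,0]
    - [0.024,-0.056,0]
    - [0.035,-0.082,0]
    - [0.046,-0.108,0]
    - [0.057,-0.133,0]
    - [0.068,-0.158,0]
    - [0.078,-0.182,0]
    - [0.086,-0.2,0]
    - [0.089,-0.208,0]
  turn: [0.14,0.28,0.42,0.56,0.7,0.84,0.98,1.12,1.26,1.41]

```text
time: 22.95
tool_pos: [0.3972, 0.3628, 0.1425]
eef_rot: [-3.141, 0.0, -0.041]
wrist_force: [0.7, -0.7, -0.3]
grip_width: 0.851
finger_force: 0.0
```

```bash
python3 - <<'E'
from h import *
im,d,c=grab('wrist'); P=cloud(c,d).reshape(-1,3)
q=P[(np.hypot(P[:,0]-.402,P[:,1]-.363)<.07)&(P[:,2]>.015)&(P[:,2]<.08)]
for zz in(.015,.03,.04):
    t=q[q[:,2]>zz][:,:2].astype(np.float32)*1000; m,e=cv2.PCACompute(t,None); r=cv2.minAreaRect(t)
    print(len(t),'pca',m,np.degrees(np.arctan2(e[0,1],e[0,0])),np.round([*r[0],*r[1],r[2]],1),q[:,2].max())
E
python3 go.py .402,.363,.009,-.04
```

```text
4161 pca [[406.27664 364.62616]] 3.84945 [402.4 365.   93.1  52.8   4.2] 0.05725090240758168
4149 pca [[406.16257 364.6368 ]] 3.957455 [402.1 365.   92.5  52.8   4.2] 0.05725090240758168
3446 pca [[404.44943 364.6793 ]] 3.8367288 [401.9 364.9  85.6  47.2   5.1] 0.05725090240758168
t 23.0 at [0.3968 0.3629 0.1424] yaw -0.051 q1,q6 [0.74 2.36] w 0.851 F 0.0
.402,.363,.009,-.04 slide [0.005, -0.0, 0.133] turn -0.011 rows 2.7
```

>>> arm_command:
  fingers: [0.85,0.85,0.85,0.85,0.85,0,0,0,0,0]
  slide:
    - [0.005,-0.002,0.035]
    - [0.005,-0.002,0.07]
    - [0.005,-0.002,0.1]
    - [0.005,-0.002,0.124]
    - [0.005,-0.002,0.134]
    - [0.005,-0.002,0.134]
    - [0.005,-0.002,0.134]
    - [0.005,-0.002,0.134]
    - [0.005,-0.002,0.134]
    - [0.005,-0.002,0.134]
  turn: [-0.11,-0.11,-0.11,-0.11,-0.11,-0.11,-0.11,-0.11,-0.11,-0.11]
  force: 10

```text
time: 24.0
tool_pos: [0.4046, 0.3644, 0.0098]
eef_rot: [-3.14, -0.002, 0.074]
wrist_force: [0.4, -0.8, 8.3]
grip_width: 0.575
finger_force: 10.0
```

>>> arm_command:
  fingers: [0,0,0,0,0,0,0,0]
  slide:
    - [0,0,0]
    - [0,0,0]
    - [0,0,-0.02]
    - [0,0,-0.05]
    - [0,0,-0.08]
    - [0,0,-0.11]
    - [0,0,-0.13]
    - [0,0,-0.14]
  turn: [0,0,0,0,0,0,0,0]

```text
time: 24.8
tool_pos: [0.4043, 0.3644, 0.1508]
eef_rot: [-3.14, -0.002, 0.074]
wrist_force: [0.0, 0.4, -1.1]
grip_width: 0.575
finger_force: 10.0
```

```bash
python3 go.py .5857,-.2464,.149,.122
```

```text
t 24.8 at [0.4043 0.3644 0.1508] yaw 0.074 q1,q6 [0.73 2.23] w 0.575 F 10.0
.5857,-.2464,.149,.122 slide [0.136, 0.623, 0.002] turn -0.048 rows 12.7
```

>>> arm_command:
  fingers: [0,0,0,0,0,0,0,0,0,0]
  slide:
    - [0.004,0.02,0]
    - [0.012,0.055,0]
    - [0.022,0.1,0]
    - [0.032,0.145,0]
    - [0.042,0.19,0]
    - [0.052,0.235,0]
    - [0.062,0.28,0]
    - [0.072,0.325,0]
    - [0.082,0.37,0]
    - [0.092,0.415,0]
  turn: [0,0,-0.01,-0.01,-0.02,-0.02,-0.03,-0.03,-0.04,-0.048]

```text
time: 25.8
tool_pos: [0.5258, -0.0452, 0.1481]
eef_rot: [-3.141, 0.001, 0.122]
wrist_force: [0.1, -0.0, -1.7]
grip_width: 0.583
finger_force: 10.0
```

```bash
python3 go.py .5857,-.2464,.149,.122
```

```text
t 25.8 at [ 0.5258 -0.0452  0.1481] yaw 0.122 q1,q6 [-0.09  1.36] w 0.583 F 10.0
.5857,-.2464,.149,.122 slide [0.035, 0.207, -0.001] turn 0.0 rows 4.2
```

>>> arm_command:
  fingers: [0,0,0,0,0,0,0,0,0,0]
  slide:
    - [0.007,0.04,0]
    - [0.014,0.08,0]
    - [0.021,0.12,0]
    - [0.028,0.16,0]
    - [0.033,0.19,0]
    - [0.035,0.204,0]
    - [0.035,0.206,0]
    - [0.035,0.206,0.02]
    - [0.035,0.206,0.05]
    - [0.035,0.206,0.08]
  turn: [0,0,0,0,0,0,0,0,0,0]

```text
time: 26.8
tool_pos: [0.5855, -0.2419, 0.068]
eef_rot: [-3.141, -0.0, 0.123]
wrist_force: [-0.0, 0.5, -1.3]
grip_width: 0.582
finger_force: 10.0
```

```bash
python3 go.py .5857,-.2464,.0185,.122
```

```text
t 26.8 at [ 0.5855 -0.2419  0.068 ] yaw 0.123 q1,q6 [-0.39  1.05] w 0.582 F 10.0
.5857,-.2464,.0185,.122 slide [-0.0, 0.005, 0.049] turn 0.001 rows 1.0
```

>>> arm_command:
  fingers: [0,0,0,0,0,0.74,0.74,0.74,0.74,0.74]
  slide:
    - [0,0.004,0.015]
    - [0,0.004,0.035]
    - [0,0.004,0.045]
    - [0,0.004,0.049]
    - [0,0.004,0.049]
    - [0,0.004,0.049]
    - [0,0.004,0.049]
    - [0,0.004,0.049]
    - [0,0.004,0.049]
    - [0,0.004,0.03]
  turn: [0,0,0,0,0,0,0,0,0,0]

```text
time: 27.8
tool_pos: [0.5847, -0.2469, 0.0369]
eef_rot: [-3.14, 0.003, 0.122]
wrist_force: [-0.7, 1.0, 0.3]
grip_width: 0.74
finger_force: 0.0
```

>>> arm_command:
  fingers: [0.74,0.74,0.74,0.74,0.74,0.74,0.74,0.74,0.74,0.74]
  slide:
    - [0,0,-0.02]
    - [0,0,-0.06]
    - [0,0,-0.1]
    - [0,0,-0.15]
    - [-0.04,0,-0.17]
    - [-0.09,0,-0.17]
    - [-0.14,0,-0.17]
    - [-0.18,0,-0.17]
    - [-0.2,0,-0.17]
    - [-0.2,0,-0.17]
  turn: [0,0,0,0,0,0,0,0,0,0]

```text
time: 28.8
tool_pos: [0.3861, -0.2721, 0.209]
eef_rot: [3.141, -0.0, 0.12]
wrist_force: [-0.0, -0.6, 0.4]
grip_width: 0.738
finger_force: 0.0
```

```bash
python3 go.py; python3 - <<'E'
from h import *
for n in('top','scene'):
    im,d,c=grab(n); save(n+'2',im); P=cloud(c,d).reshape(-1,3)
    for k,x,y in(('long',.586,-.246),('round',.597,-.349),('honey',.644,-.033),('jam',.632,.0475),('salt',.585,.234),('pepper',.602,.322),('egg',.389,.2065)):
        q=P[(np.hypot(P[:,0]-x,P[:,1]-y)<.035)&(P[:,2]>.03)]
        if len(q)<20: print(n,k,'hidden');continue
        zt=np.percentile(q[:,2],97);t=q[q[:,2]>zt-.006]; cc,rr=cv2.minEnclosingCircle(t[:,:2].astype(np.float32)*1000); print(n,k,zt.round(4),np.round([*cc,rr],1))
E
```

```text
t 28.8 at [ 0.3861 -0.2721  0.209 ] yaw 0.12 q1,q6 [-0.62  0.83] w 0.738 F 0.0
top long 0.0658 [ 581.6 -246.5   30.4]
top round 0.0579 [ 593.5 -344.6   23.9]
top honey 0.077 [642.5 -34.5  30.9]
top jam 0.0647 [631.3  46.5  20.8]
top salt 0.0741 [582.  233.5  18. ]
top pepper 0.0745 [602.5 321.2  18.1]
top egg 0.0675 [389.5 207.5  12.5]
scene long 0.0656 [ 583.6 -249.    30.4]
scene round 0.0568 [ 597.3 -347.4   22.6]
scene honey 0.0751 [644.  -32.3  31.9]
scene jam 0.0631 [632.9  48.6  22.3]
scene salt 0.073 [587.1 232.2  17.3]
scene pepper 0.0731 [604.  323.7  17.5]
scene egg 0.0659 [391.9 207.4  12.5]
```

View pics/scene2.png

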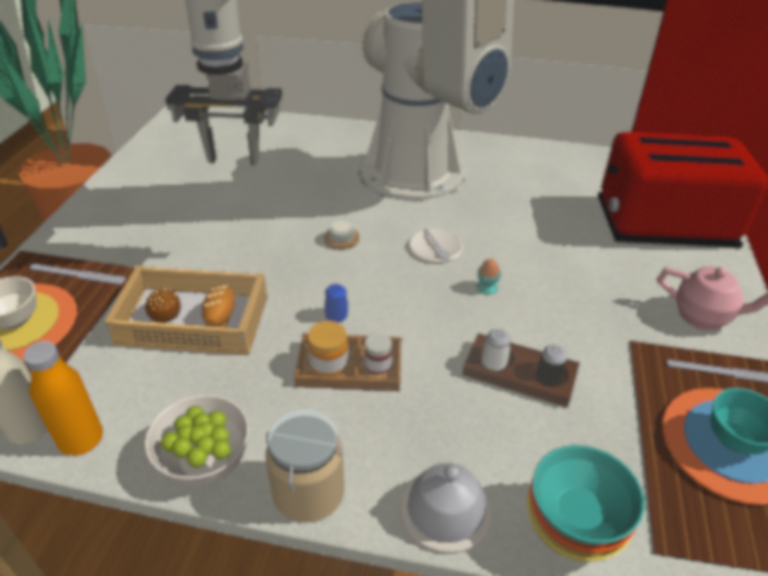

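View pics/top2.png

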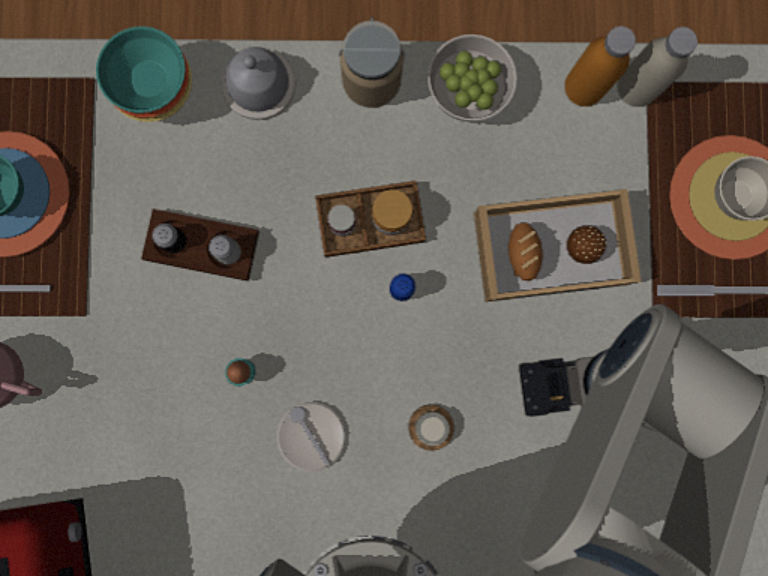

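Both views show the rolls side by side in the box, at (525,250) and (587,243) in the top view. Jam is at (341,217), honey at (391,210), salt at (224,248), pepper at (165,236), and the egg is unmoved at (239,371). All heights match, and the gripper is clear.

```bash
python3 -c "
from plant import arm
print(arm.hand_in())"
```

```text
the job is handed in; nothing more can be done
None
```

The job is handed in: both rolls are in the bread box, the honey, jam and salt stand in their places, and the pepper and egg are undisturbed; the final camera check agreed, but the hand-in call returned no verdict.

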